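# Sort the eye-clinic stock and hold the tote's gate open

### The job

Stand the loose eye-drop bottle and the loose small carton upright in the supply tote, each in the compartment that already holds one of its kind, and leave the other things on the table where they are. Then open the tote for the nurse: squeeze the gate's two catches fully home, first the one next to the gate's post and only then the one next to the hinge, grip the post and swing the gate towards you past its detent to about a right angle. Finish still holding the gate wide open by its post; it swings back if you let go.

Things in the scene. Friction and masses are not known exactly. Their poses are not given: they have to be found in the camera images.
- bottle: white eye-drop bottle to be sorted, standing on the table: round, 32 mm diameter up to 52 mm, then a shoulder and a nozzle to 74 mm; 45 g; origin at the centre of its underside, z up
- carton: small white carton with a printed band to be sorted, standing on the table: 28 (its x) x 34 (its y) x 72 mm high; 50 g; origin at the centre of its underside, z up
- bottle_kept: an identical eye-drop bottle that already stands at the back of one compartment of the tote and marks it as the bottles' side; origin under its centre
- carton_kept: an identical carton that already stands at the back of the other compartment and marks it as the cartons' side; origin under its centre
- tote: grey open-topped tote fixed to the table, 165 deep (its x, away from the robot) x 320 wide (its y) x 62 mm high. Origin at table height, middle of the front, on the closed gate's mid-plane. Inside: floor 6 mm up, x from 12 to 159 mm; a divider at y = 0, 56 mm high, parts two compartments, y 3 to 154 and -154 to -3 mm. Catches reach 100 mm, the post 110 mm above the table
- tote_left (a point): free spot on the floor (6 mm above the table) of the tote's +y compartment, 72 mm behind the front, where one item can be set down; the kept item stands some 58 mm behind it
- tote_right (a point): free spot on the floor (6 mm above the table) of the tote's -y compartment, 72 mm behind the front, where one item can be set down; the kept item stands some 58 mm behind it
- gate (a joint): gate angle: 0 closed (along the tote's front, free end to the tote's -y), grows as the free end comes towards the robot, clockwise from above; 1.57 square, stop 1.75. Gate 10 mm thick, 65 high, 158 long. Spring pulls it shut, about 4 N at the post when wide; sprung detent from 0.4 to 0.75 rad, about 6 N at the post; let go, it swings shut. Locked unless both catches are home
- gate_hinge (a point): point on the gate's hinge axis, at the height of the gate's top edge (65 mm)
- post: upright round steel post on the top edge of the gate, near its free end, 18 mm diameter, 45 mm tall, from 65 to 110 mm above the table, 145 mm from the hinge axis; origin at its foot; it moves with the gate and also spins freely about its own axis
- post_top (a point): centre of the top of that post, 110 mm above the table
- catch_a (a joint): first catch: the one next to the post, 90 mm from the hinge: travel of each tab in m, 0 out (bolt down), 0.010 home (bolt up). Two upright black tabs, 20 mm wide, 66 to 100 mm above the table, one in front of and one behind the gate, 52 mm over their outer faces; geared, both move in, to 32 mm overall. About 5 N friction, no spring: they stay where left
- catch_a_mid (a point): point midway between the two tabs of the first catch: the one next to the post, 85 mm above the table
- catch_b (a joint): second catch: the one next to the hinge, 40 mm from the hinge: travel of each tab in m, 0 out (bolt down), 0.010 home (bolt up). Two upright black tabs, 20 mm wide, 66 to 100 mm above the table, one in front of and one behind the gate, 52 mm over their outer faces; geared, both move in, to 32 mm overall. About 5 N friction, no spring: they stay where left
- catch_b_mid (a point): point midway between the two tabs of the second catch: the one next to the hinge, 85 mm above the table
- penlight: bystander: aluminium penlight, 16 mm thick, 130 mm long, lying; origin under its middle; leave it where it is
- tape: bystander: paper tape roll, 64 mm diameter, 20 mm high; origin under its middle; leave it where it is
- swab_jar: bystander: clear jar with steel cap, 56 mm diameter, 70 mm high; origin under its middle; leave it where it is
- lens_case: bystander: white two-pot contact-lens case, 34 x 72 x 16 mm; origin under its middle; leave it where it is
- mug: bystander: white mug, 76 mm diameter, 80 mm high; origin under its middle; leave it where it is
- swab_box: bystander: cardboard swab box, 90 x 60 x 30 mm; origin under its middle; leave it where it is
- occluder: bystander: black eye-cover paddle, lying flat, 150 mm long, 6 mm high; origin under its middle; leave it where it is
Not all that is in view belongs to the job. Leave any red look-alike of the carton alone.

How it is judged:
By the outcome, as a careful person would: the job done as asked, in the order asked, and still so for the second after the job is handed in, while the arm keeps its last pose, push and grip.
It also fails if it takes over 72 s, if anything falls off the work surface, if the arm or the gripper's body presses on something with over 40 N, if the wrist force passes 120 N, or if a joint passes its speed limit or range.

### The arm

A 6-joint arm with a two-finger parallel gripper is mounted at the origin on the work surface. World frame = base frame: x ahead of the robot, y to its left, z up, the work surface at z = 0. Lengths are in mm, angles in rad, forces in N, time in s.
With the tool pointing down it reaches from about 275 to 1000 mm from the base axis. Payload 8.4 kg.
Tool frame: the origin (TCP) lies at the very end of the fingers, on their centre line; the grasp point (between the pads) lies 19 mm behind it; z points along the fingers, y is the direction in which the jaws open and shut (so a half turn about z gives the same grasp; the last joint's range is limited). The gripper opens to 85 mm and grips with 20 to 120 N. Pads are 22 mm wide; open, the fingers measure 114 mm over their backs; the gripper's body (76 mm by 85 mm) begins 54 mm behind the grasp point. The pads swing forward as they close: fully open they stand 13 mm farther back than shut.
Start: joints at [1.234, 0.353, 1.633, -0, 1.155, -0.002], TCP at [205.361, 590.3, 231.281] pointing down, gripper open.
Joint ranges: [-2.63, 2.63], [-0.92, 2.1], [0.06, 2.66], [-1.3, 4.44], [0, 2.69], [-3.02, 3.02]. Speed limits (rad/s): [2.22, 2.22, 2.79, 3.14, 3.14, 3.14].

### API

Orientations are given as [roll, pitch, yaw] about the fixed x, y, z axes, in that order (R = Rz(yaw) Ry(pitch) Rx(roll)).
In Python, from rig import r gives the robot as it stands.
- The arm moves only by the tool move_arm, never from a script. Its argument "increments" is a list of rows, each an object of numbers: "tx", "ty", "tz": the shift along the tool's x, y, z in cm; "rx", "ry", "rz": the turn, a rotation vector about the tool's x, y, z in degrees; "gripper": the gripper's target within -1 to 1 (fully open at 1, half-way at 0, shut at -1). A call has 1 to 12 rows; each row shifts and turns the commanded pose from where the row before left it, along the tool's axes as they then stand; what a row does not reach is not made up. A row lasts 1/10 s, in which the tool goes at most 50 mm and 8.59 degrees, less where a joint would pass 70% of its speed; a pose out of reach is approached as far as the arm can. A call is refused whole if a number of a shift passes 5 or a number of a turn 8.59, either way. A call with a gripper value outside its range is refused whole. The fingers move at their own pace and stop on an object; "squeeze" is the grip in N (left out, the last holds). Time passes only in rows, so rows that do not move let the fingers close. It gives the time, the measured TCP pose, the force and the opening at its end, in the units of the state.
- r.sense(): the state, without advancing time (a new reading comes with each control period).
- r.grab_frame(name): name is "scene" or "top"; returns (picture, depth): 480x640x3 uint8, red, green, blue; 480x640 float32, mm along the optical axis (not along the pixel's ray), 0 where there is no reading.
- r.camera_model(name): a dict with "fx", "fy", "cx", "cy" (pixels), "R" (3x3) and "t" (3): a world point X has camera coordinates R X + t. Camera axes: x right, y down, z forward; pixel columns grow to the right and rows downward; lengths in mm; the calibration is good to about 2 mm. A picture is of the moment at which its call begins. camera_model takes no time and is no camera call.
- r.sign_off(): hands the job in, once; it reports no verdict.
Trained networks look in the newest picture that a camera, given by its name, has taken for a name from the list of things; names that differ only in an ending like _2 or _b are one class to them, and where a whole thing is asked for, a point or a joint stands for the part that bears it (a point fixed in the world has none). Each returns a list of dicts, best first, with "confidence" (0 to 1); they miss things now and then, are a little off and sometimes report something else, mostly with a low value. They report only what shows in the picture. A call takes as long as a camera call. They do not tell look-alikes from the thing itself.
- r.cut_out(query, camera): "mask" (480x640 bool, what is visible of it) and "bbox" ([left, top, right, bottom] in pixels, round what is visible of it).
- r.place_of(query, camera): "location" ([row, column] in pixels: a listed point, or the origin of a listed thing).
The state is a dict: "clock": time; "qpos": joint angles; "qvel": joint speeds; "joint_efforts": joint torques, N m; "eef_pos": TCP position; "tcp_rot": TCP orientation; "contact_force": force on the tool from outside, world axes, zero at the start; "wrist_torque": the same for the moment, N m; "opening": opening from 0.0 (shut) to 1.0 (fully open).
Only numpy, scipy, OpenCV 4.12 (cv2) and the standard library are available. Lean on these libraries where they do the work, as an engineer would, in place of code of your own. Each camera call takes 0.05 s, during which the arm holds its last target. There are 200 camera calls.

## Working session

There is one attempt and no reset: what is moved stays moved. The work goes in short steps, Python scripts to look and compute and a tool call to move; the robot and the scene stay as the last step left them, time stands still between calls to the robot, and variables do not carry over. Pictures are saved under pics/ and viewed, about 8 in all and at most 12, crops included, and the job is handed in when it is done.

Besides the shell and the picture viewer there is one more tool, called as name(argument=value, ...) on one line, values as JSON. move_arm: Moves the arm, as the interface text tells. Its arguments: {"type":"object","properties":{"increments":{"type":"array","items":{"type":"object","properties":{"tx":{"type":"number"},"ty":{"type":"number"},"tz":{"type":"number"},"rx":{"type":"number"},"ry":{"type":"number"},"rz":{"type":"number"},"gripper":{"type":"number"}}}},"squeeze":{"type":"number"}},"required":["increments"]}

```bash
mkdir -p pics
cat > h.py <<'E'
import numpy as np, cv2
from rig import r
def snap(n,fn=None):
    p,d=r.grab_frame(n)
    if fn: cv2.imwrite('pics/'+fn,p[:,:,::-1])
    return p,d
def ray(cam,row,col):
    m=r.camera_model(cam);R=np.array(m['R']);t=np.array(m['t'])
    v=R.T@np.array([(col-m['cx'])/m['fx'],(row-m['cy'])/m['fy'],1]);return -R.T@t,v
def at_z(cam,row,col,z):
    o,v=ray(cam,row,col);return o+v*(z-o[2])/v[2]
def proj(cam,X):
    m=r.camera_model(cam);c=np.array(m['R'])@np.array(X,float)+np.array(m['t'])
    return m['fy']*c[1]/c[2]+m['cy'],m['fx']*c[0]/c[2]+m['cx']
def cloud(cam,d,mask=None):
    m=r.camera_model(cam);k=(d>0) if mask is None else mask&(d>0)
    v,u=np.nonzero(k);z=d[v,u]
    P=np.c_[(u-m['cx'])/m['fx']*z,(v-m['cy'])/m['fy']*z,z]
    return (P-np.array(m['t']))@np.array(m['R'])
E
python3 - <<'E'
from h import *
import pickle
a=snap('top','top0.png');b=snap('scene','scene0.png')
for c in('top','scene'):
    m=r.camera_model(c);print(c,m['fx'],-np.array(m['R']).T@m['t'],np.array(m['R']).round(2).tolist())
Z={'post_top':110,'gate_hinge':65,'catch_a_mid':85,'catch_b_mid':85,'tote_left':6,'tote_right':6,'bottle_kept':6,'carton_kept':6}
for q in['bottle','carton','post_top','gate_hinge','catch_a_mid','catch_b_mid','tote_left','tote_right','tote']:
  for c in('top','scene'):
    for x in r.place_of(q,c)[:4]:
        l=x['location'];print(q,c,round(x['confidence'],2),np.round(l),at_z(c,*l,Z.get(q,0)).round())
print(r.sense())
E
```

```text
top 537.0515342492848 [ 237.05970963   16.14000421 1463.39924421] [[-0.05, -1.0, -0.01], [-0.97, 0.05, -0.22], [0.22, -0.01, -0.98]]
scene 586.1947870381471 [1215.96912893 -545.52240087 1057.37274895] [[0.64, 0.77, 0.01], [0.57, -0.46, -0.68], [-0.52, 0.44, -0.73]]
bottle top 0.6 [288. 430.] [ 438. -263.    0.]
bottle top 0.57 [319. 409.] [ 358. -198.    0.]
bottle top 0.35 [226. 365.] [626. -97.   0.]
bottle scene 0.93 [305. 194.] [ 430. -260.    0.]
bottle scene 0.43 [303. 326.] [615. -30.   0.]
carton top 0.71 [272. 244.] [513. 246.   0.]
carton top 0.58 [292. 224.] [460. 303.   0.]
carton top 0.56 [294. 197.] [459. 376.   0.]
carton scene 0.91 [202. 385.] [458. 303.   0.]
carton scene 0.68 [191. 406.] [463. 376.   0.]
carton scene 0.6 [224. 386.] [519. 247.   0.]
post_top top 0.59 [215. 365.] [624. -92. 110.]
post_top scene 0.68 [284. 304.] [610. -85. 110.]
gate_hinge top 0.87 [230. 308.] [606.  61.  65.]
gate_hinge scene 0.81 [264. 358.] [613.  63.  65.]
catch_a_mid top 0.68 [224. 343.] [612. -33.  85.]
catch_a_mid scene 0.6 [279. 324.] [609. -33.  85.]
catch_b_mid top 0.65 [221
[... 474 characters left out ...]
e 0.66 [304. 325.] [613. -33.   0.]
{'clock': 1.0, 'qpos': array([ 1.23361423e+00,  3.52996449e-01,  1.63339196e+00, -1.62549346e-05,
        1.15519929e+00, -2.45895031e-03]), 'qvel': array([-0.00027543,  0.00012928,  0.00019829, -0.00080022,  0.00078997,
       -0.00142249]), 'joint_efforts': array([-6.56653465e-04, -6.05178952e+01, -3.42444992e+01,  3.26350880e-05,
        9.39885613e-04,  2.62627543e-05]), 'eef_pos': array([205.35941337, 590.30665244, 231.28663351]), 'tcp_rot': array([3.14158774e+00, 1.48834100e-05, 2.80687607e+00]), 'contact_force': array([ 0.28780428, -0.32471505,  0.5343838 ]), 'wrist_torque': array([0.00658387, 0.00558702, 0.0073817 ]), 'opening': 0.9972889972783464}
```

View pics/top0.png

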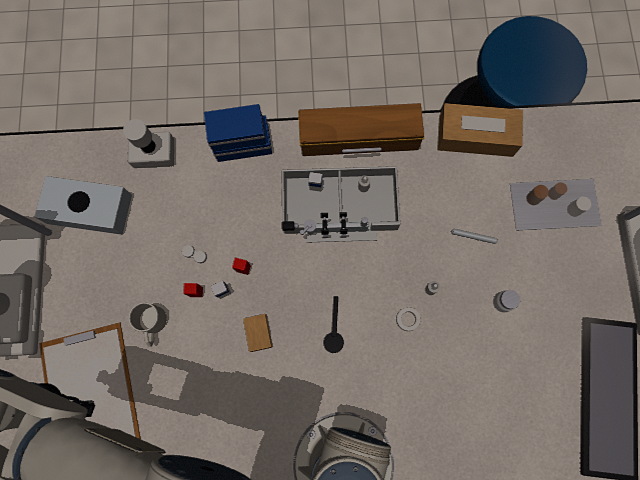

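View pics/scene0.png

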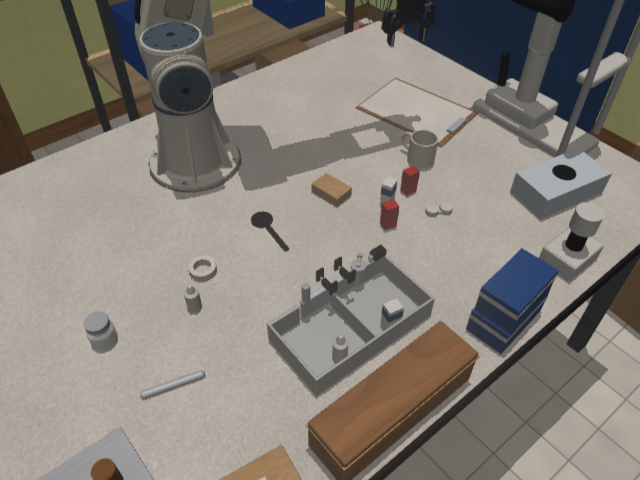

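Top image: the candidates are white banded carton at (row 289, col 220), with red look-alikes at (266,241) and (289,192). The loose bottle is at (288,432); the tape roll (319,408), jar (300,507) and post are confusable with it. The kept carton is at (181,316) on the +y side and the kept bottle at (184,364) on the -y side.

```bash
cat > m.py <<'E'
from h import *
(pt,dt),(ps,ds)=snap('top'),snap('scene')
C={'top':cloud('top',dt),'scene':cloud('scene',ds)}
def box(P,c,rad,z0,z1): return P[(np.hypot(P[:,0]-c[0],P[:,1]-c[1])<rad)&(P[:,2]>z0)&(P[:,2]<z1)]
for c,P in C.items():
    k=box(P,(460,303),32,60,80);print(c,'carton top',len(k),np.median(k[:,2]).round(1),k[:,:2].mean(0).round(1),cv2.minAreaRect(k[:,:2].astype(np.float32)))
    k=box(P,(436,-261),35,8,50);print('bottle body',len(k),k.min(0).round(),k.max(0).round())
    k=box(P,(436,-261),35,64,80);print('nozzle',len(k),k.mean(0).round(1) if len(k) else'')
    k=P[(P[:,2]>56)&(P[:,2]<66)&(P[:,0]>570)&(P[:,0]<830)&(abs(P[:,1]+33)<200)];print('rim',len(k),cv2.minAreaRect(k[:,:2].astype(np.float32)))
    for n,cc,a,b in(('post',(612,-88),22,104,116),('cata',(612,-33),40,92,106),('catb',(622,14),40,92,106)):
        k=box(P,cc,a,b-4 if n=='post' else b-2,118) if 0 else box(P,cc,a,b if n!='post' else 104,116 if n=='post' else 106) if 0 else P[(np.hypot(P[:,0]-cc[0],P[:,1]-cc[1])<a)&(P[:,2]>(104 if n=='post' else 94))&(P[:,2]<116)]
        print(n,len(k),k.mean(0).round(1) if len(k) else '',k.round().tolist() if len(k)<12 else (k.min(0).round(),k.max(0).round()))
f=lambda p,a,b,c,d:cv2.resize(p[a:b,c:d,::-1],(400,300),interpolation=cv2.INTER_CUBIC)
cv2.imwrite('pics/c1.png',np.vstack([np.hstack([f(pt,255,303,180,244),f(ps,165,237,350,446)]),np.hstack([f(pt,160,250,275,405),f(ps,230,350,280,440)])]))
E
python3 m.py
```

```text
top carton top 154 71.8 [459.9 301.9] ((460.65960693359375, 302.60498046875), (30.146591186523438, 34.169132232666016), 20.678678512573242)
bottle body 56 [ 406. -289.    8.] [ 463. -233.   50.]
nozzle 26 [ 435.3 -262.2   70.5]
rim 816 ((716.2123413085938, -28.754165649414062), (224.8985595703125, 325.4951171875), 1.398598551750183)Traceback (most recent call last):
  File "m.py", line 10, in <module>
    for n,cc,a,b in(('post',(612,-88),22,104,116),('cata',(612,-33),40,92,106),('catb',(622,14),40,92,106)):
        ^^^^^^^^
ValueError: too many values to unpack (expected 4)
```

```bash
cat > m.py <<'E'
from h import *
(pt,dt),(ps,ds)=snap('top'),snap('scene')
C={'top':cloud('top',dt),'scene':cloud('scene',ds)}
def box(P,c,rad,z0,z1): return P[(np.hypot(P[:,0]-c[0],P[:,1]-c[1])<rad)&(P[:,2]>z0)&(P[:,2]<z1)]
for c,P in C.items():
    for n,cc,a,z0,z1 in(('carton',(460,303),32,66,80),('nozzle',(436,-261),35,64,80),('post',(614,-88),22,104,116),('cata',(612,-33),40,92,106),('catb',(622,14),32,92,106)):
        k=box(P,cc,a,z0,z1)
        if len(k)>2: print(c,n,len(k),k.mean(0).round(1),k.min(0).round(),k.max(0).round(),np.round(sum((list(q) if np.ndim(q) else [q] for q in cv2.minAreaRect(k[:,:2].astype(np.float32))),[]),1))
    k=P[(P[:,2]>58)&(P[:,2]<65)&(P[:,0]>590)&(P[:,0]<800)&(abs(P[:,1]+30)<175)]
    print('rim',len(k),cv2.minAreaRect(k[:,:2].astype(np.float32)))
    b=k[k[:,0]>760]; l=k[k[:,1]>115]; q=k[k[:,1]<-175]
    print('back',len(b),np.polyfit(b[:,1],b[:,0],1) if len(b)>5 else '')
    for w in(l,q):
        w=w[(w[:,0]>640)&(w[:,0]<750)]
        if len(w)>5: print('side',len(w),np.polyfit(w[:,0]-700,w[:,1],1))
f=lambda p,a,b,c,d:cv2.resize(p[a:b,c:d,::-1],(400,300),interpolation=cv2.INTER_CUBIC)
cv2.imwrite('pics/c1.png',np.vstack([np.hstack([f(pt,255,303,180,244),f(ps,165,237,350,446)]),np.hstack([f(pt,160,250,275,405),f(ps,230,350,280,440)])]))
E
python3 m.py
```

```text
top carton 145 [460.3 302.5  72.6] [443. 284.  66.] [478. 322.  80.] [460.5 302.9  28.4  34.5  22.1]
top nozzle 32 [ 435.6 -261.6   70. ] [ 427. -270.   64.] [ 443. -254.   78.] [ 435.9 -262.6   14.5   15.4   41.1]
top post 37 [613.2 -87.1 109.7] [604. -95. 104.] [621. -80. 115.] [613.2 -87.2  16.2  15.1  31.9]
top cata 42 [616.6 -32.1  99. ] [589. -42.  93.] [641. -23. 106.] [614.9 -31.4  18.6  51.9  86.3]
top catb 32 [623.8  18.1  98.9] [591.   8.  93.] [641.  27. 105.] [615.5  18.7  18.7  49.3  87. ]
rim 605 ((685.7275390625, -29.672073364257812), (318.8646240234375, 189.76914978027344), 88.71351623535156)
back 212 [2.41154964e-02 7.76307238e+02]
side 53 [-3.34957670e-02  1.27115112e+02]
side 66 [-1.60337112e-02 -1.86096910e+02]
scene carton 123 [465.3 300.5  72.2] [446. 281.  66.] [483. 323.  78.] [464.3 301.8  29.5  39.4  21.2]
scene nozzle 44 [ 441.7 -264.6   69.8] [ 434. -272.   64.] [ 448. -256.   78.] [ 440.4 -263.5   13.3   14.7   17.7]
scene post 61 [617.7 -89.7 110.1] [607. -98. 104.] [626. -80. 116.] [617.  -89.1  15.5  17.7  22.4]
scene cata 75 [619.1 -34.3  98.6] [591. -44.  92.] [646. -23. 105.] [ 6.182e+02 -3.390e+01  5.470e+01  2.070e+01  3.000e-01]
scene catb 69 [618.1  15.7  98.7] [592.   6.  92.] [646.  26. 105.] [619.3  15.7  19.1  53.3  87.4]
rim 1328 ((688.962890625, -30.23419189453125), (322.33050537109375, 190.2974853515625), 88.7475814819336)
back 518 [1.23248627e-02 7.78409401e+02]
side 138 [-2.06789917e-02  1.25235314e+02]
side 157 [-2.13751044e-02 -1.88052169e+02]
```

View pics/c1.png

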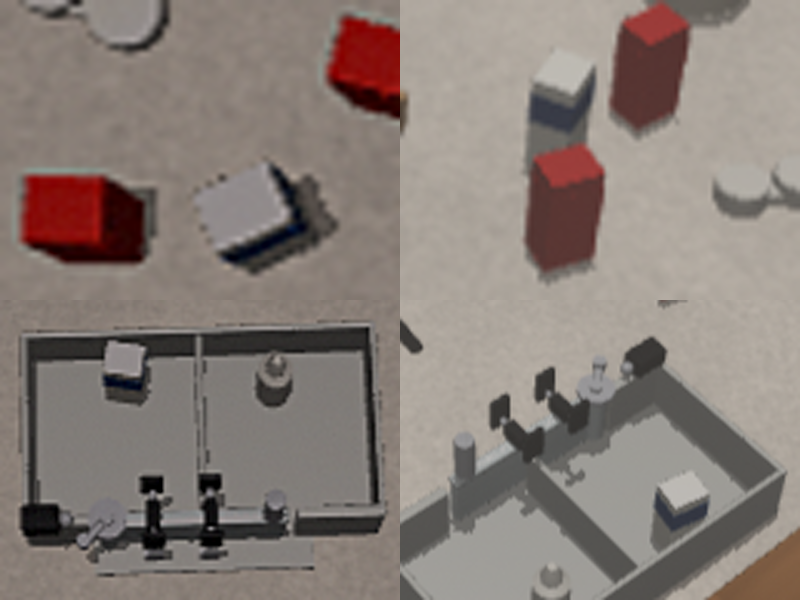

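Confirmed: the white banded carton is the crop's centre object, between the two reds. It is at about (462,302) with yaw 22°. The bottle is at (438,-263), the post at (615,-88), catch A at (617,-33), catch B at (617,17), and the tote is yawed about -1.1°.

move_arm(increments=[{"rz": 8.15, "gripper": 0.4}, {"rz": 8.15}, {"rz": 8.15}, {"rz": 8.15}, {"rz": 8.15}, {"rz": 8.15}, {"tx": -3.63, "ty": 1.3}, {"tx": -3.63, "ty": 1.3}, {"tx": -3.63, "ty": 1.3}, {"tx": -3.63, "ty": 1.3}, {"tx": -3.63, "ty": 1.3}, {"tx": -3.63, "ty": 1.3}], squeeze=40)

```text
invalid input
```

move_arm(increments=[{"tx": -3.63, "ty": 1.3}, {"tx": -3.63, "ty": 1.3}, {"tx": -3.63, "ty": 1.3}, {"tx": -3.63, "ty": 1.3}, {}, {}])

```text
invalid input
```

move_arm(increments=[{"tx": 0, "ty": 0, "tz": 0, "rx": 0, "ry": 0, "rz": 8.15, "gripper": 0.4}, {"tx": 0, "ty": 0, "tz": 0, "rx": 0, "ry": 0, "rz": 8.15, "gripper": 0.4}], squeeze=40)

```text
clock: 1.4
eef_pos: [205.4, 590.3, 231.3]
tcp_rot: [3.142, 0.0, 2.517]
contact_force: [-0.8, 0.1, -0.1]
opening: 0.704
```

move_arm(increments=[{"rz": 8.15, "gripper": 0.4}, {"rz": 8.15, "gripper": 0.4}, {"rz": 8.15, "gripper": 0.4}, {"rz": 8.15, "gripper": 0.4}])

```text
invalid input
```

move_arm(increments=[{"tx": 0, "ty": 0, "tz": 0, "rx": 0, "ry": 0, "rz": 8.1, "gripper": 0.4}, {"tx": 0, "ty": 0, "tz": 0, "rx": 0, "ry": 0, "rz": 8.1, "gripper": 0.4}, {"tx": 0, "ty": 0, "tz": 0, "rx": 0, "ry": 0, "rz": 8.1, "gripper": 0.4}, {"tx": 0, "ty": 0, "tz": 0, "rx": 0, "ry": 0, "rz": 8.1, "gripper": 0.4}, {"tx": -3.63, "ty": 1.3, "tz": 0, "rx": 0, "ry": 0, "rz": 0, "gripper": 0.4}, {"tx": -3.63, "ty": 1.3, "tz": 0, "rx": 0, "ry": 0, "rz": 0, "gripper": 0.4}, {"tx": -3.63, "ty": 1.3, "tz": 0, "rx": 0, "ry": 0, "rz": 0, "gripper": 0.4}, {"tx": -3.63, "ty": 1.3, "tz": 0, "rx": 0, "ry": 0, "rz": 0, "gripper": 0.4}, {"tx": -3.63, "ty": 1.3, "tz": 0, "rx": 0, "ry": 0, "rz": 0, "gripper": 0.4}, {"tx": -3.63, "ty": 1.3, "tz": 0, "rx": 0, "ry": 0, "rz": 0, "gripper": 0.4}, {"tx": -3.63, "ty": 1.3, "tz": 0, "rx": 0, "ry": 0, "rz": 0, "gripper": 0.4}, {"tx": -3.63, "ty": 1.3, "tz": 0, "rx": 0, "ry": 0, "rz": 0, "gripper": 0.4}])

```text
clock: 2.6
eef_pos: [412.0, 359.2, 231.5]
tcp_rot: [3.141, -0.0, 1.957]
contact_force: [0.3, 0.7, 0.5]
opening: 0.699
```

move_arm(increments=[{"tx": -3.6, "ty": 1.24, "tz": 0, "rx": 0, "ry": 0, "rz": 0, "gripper": 0.4}, {"tx": -3.58, "ty": 1.24, "tz": 0, "rx": 0, "ry": 0, "rz": 0, "gripper": 0.4}, {"tx": 0, "ty": 0, "tz": 4, "rx": 0, "ry": 0, "rz": 0, "gripper": 0.4}, {"tx": 0, "ty": 0, "tz": 4, "rx": 0, "ry": 0, "rz": 0, "gripper": 0.4}, {"tx": 0, "ty": 0, "tz": 2.6, "rx": 0, "ry": 0, "rz": 0, "gripper": 0.4}, {"tx": 0, "ty": 0, "tz": 0, "rx": 0, "ry": 0, "rz": 0, "gripper": 0.4}])

```text
clock: 3.2
eef_pos: [459.0, 301.6, 122.0]
tcp_rot: [-3.135, 0.001, 1.957]
contact_force: [0.8, 0.3, -0.7]
opening: 0.699
```

```bash
cat > d.py <<'E'
import sys
from h import *
# usage: d.py x y z [yawdeg] -> tool-frame deltas in cm / deg
s=r.sense();p=s['eef_pos'];a=s['tcp_rot'];c,q=np.cos(a[2]),np.sin(a[2])
t=[float(v) for v in sys.argv[1:]];d=np.array(t[:3])-p
print(p.round(1),a.round(3),'F',s['contact_force'].round(1),'op',round(s['opening'],3),'t',round(s['clock'],2))
print('cm tx %.2f ty %.2f tz %.2f'%((d[0]*c+d[1]*q)/10,(d[0]*q-d[1]*c)/10,-d[2]/10),'rz %.1f'%(np.degrees(a[2])-t[3]) if len(t)>3 else '')
E
python3 d.py 462 302 25 112
python3 - <<'E'
from h import *
p,_=snap('scene')
cv2.imwrite('pics/c2.png',cv2.resize(p[110:260,310:510,::-1],(640,480)))
E
```

```text
[459.  301.6 122. ] [-3.135e+00  1.000e-03  1.957e+00] F [ 0.8  0.3 -0.7] op 0.699 t 3.2
cm tx -0.08 ty 0.29 tz 9.70 rz 0.1
```

View pics/c2.png

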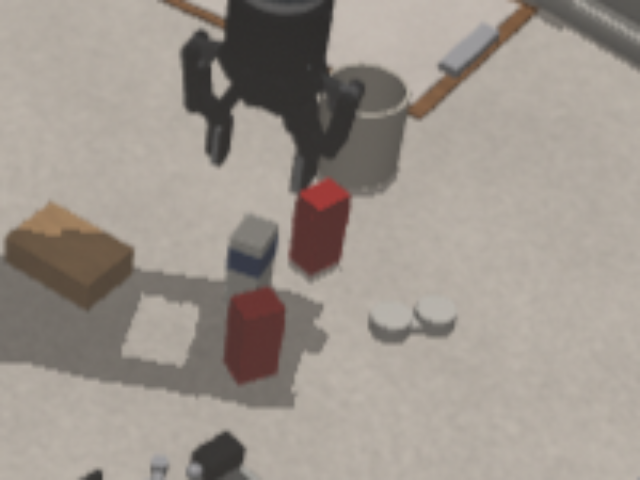

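Gripper hovers over the white carton at (255,245) in the crop, and both reds are clear of the jaws.

move_arm(increments=[{"tx": -0.08, "ty": 0.25, "tz": 0, "rx": 0, "ry": 0, "rz": 0, "gripper": 0.4}, {"tx": 0, "ty": 0, "tz": 3.2, "rx": 0, "ry": 0, "rz": 0, "gripper": 0.4}, {"tx": 0, "ty": 0, "tz": 3.2, "rx": 0, "ry": 0, "rz": 0, "gripper": 0.4}, {"tx": 0, "ty": 0, "tz": 3.2, "rx": 0, "ry": 0, "rz": 0, "gripper": 0.4}, {"tx": 0, "ty": 0, "tz": 0, "rx": 0, "ry": 0, "rz": 0, "gripper": 0.4}, {"tx": 0, "ty": 0, "tz": 0, "rx": 0, "ry": 0, "rz": 0, "gripper": -1}, {"tx": 0, "ty": 0, "tz": 0, "rx": 0, "ry": 0, "rz": 0, "gripper": -1}, {"tx": 0, "ty": 0, "tz": 0, "rx": 0, "ry": 0, "rz": 0, "gripper": -1}, {"tx": 0, "ty": 0, "tz": 0, "rx": 0, "ry": 0, "rz": 0, "gripper": -1}, {"tx": 0, "ty": 0, "tz": 0, "rx": 0, "ry": 0, "rz": 0, "gripper": -1}], squeeze=40)

```text
clock: 4.25
eef_pos: [465.2, 304.5, 31.7]
tcp_rot: [3.138, -0.001, 1.957]
contact_force: [-1.1, -1.3, 8.3]
opening: 0.322
```

```bash
python3 d.py 692 46 160 180
```

```text
[465.2 304.5  31.7] [ 3.138e+00 -1.000e-03  1.957e+00] F [-1.1 -1.3  8.3] op 0.322 t 4.25
cm tx -32.49 ty 11.28 tz -12.83 rz -67.9
```

move_arm(increments=[{"tx": 0, "ty": 0, "tz": -3, "rx": 0, "ry": 0, "rz": 0, "gripper": -1}, {"tx": 0, "ty": 0, "tz": -4, "rx": 0, "ry": 0, "rz": 0, "gripper": -1}, {"tx": 0, "ty": 0, "tz": -4, "rx": 0, "ry": 0, "rz": 0, "gripper": -1}, {"tx": 0, "ty": 0, "tz": -4, "rx": 0, "ry": 0, "rz": 0, "gripper": -1}, {"tx": 0, "ty": 0, "tz": 0, "rx": 0, "ry": 0, "rz": -8.5, "gripper": -1}, {"tx": 0, "ty": 0, "tz": 0, "rx": 0, "ry": 0, "rz": -8.5, "gripper": -1}, {"tx": 0, "ty": 0, "tz": 0, "rx": 0, "ry": 0, "rz": -8.5, "gripper": -1}, {"tx": 0, "ty": 0, "tz": 0, "rx": 0, "ry": 0, "rz": -8.5, "gripper": -1}, {"tx": 0, "ty": 0, "tz": 0, "rx": 0, "ry": 0, "rz": -8.5, "gripper": -1}, {"tx": 0, "ty": 0, "tz": 0, "rx": 0, "ry": 0, "rz": -8.5, "gripper": -1}, {"tx": 0, "ty": 0, "tz": 0, "rx": 0, "ry": 0, "rz": -8.5, "gripper": -1}, {"tx": 0, "ty": 0, "tz": 0, "rx": 0, "ry": 0, "rz": -8.0, "gripper": -1}])

```text
clock: 5.45
eef_pos: [464.0, 303.6, 180.8]
tcp_rot: [3.14, 0.002, 3.141]
contact_force: [0.1, -0.1, -0.9]
opening: 0.323
```

```bash
python3 d.py 690 48 180 179
```

```text
[464.  303.6 180.8] [3.140e+00 2.000e-03 3.141e+00] F [ 0.1 -0.1 -0.9] op 0.323 t 5.45
cm tx -22.62 ty -25.55 tz 0.08 rz 1.0
```

move_arm(increments=[{"tx": -2.8, "ty": -3.2, "tz": 0, "rx": 0, "ry": 0, "rz": 0, "gripper": -1}, {"tx": -2.8, "ty": -3.2, "tz": 0, "rx": 0, "ry": 0, "rz": 0, "gripper": -1}, {"tx": -2.8, "ty": -3.2, "tz": 0, "rx": 0, "ry": 0, "rz": 0, "gripper": -1}, {"tx": -2.8, "ty": -3.2, "tz": 0, "rx": 0, "ry": 0, "rz": 0, "gripper": -1}, {"tx": -2.8, "ty": -3.2, "tz": 0, "rx": 0, "ry": 0, "rz": 0, "gripper": -1}, {"tx": -2.8, "ty": -3.2, "tz": 0, "rx": 0, "ry": 0, "rz": 0, "gripper": -1}, {"tx": -2.8, "ty": -3.2, "tz": 0, "rx": 0, "ry": 0, "rz": 0, "gripper": -1}, {"tx": -3.0, "ty": -3.2, "tz": 0, "rx": 0, "ry": 0, "rz": 1, "gripper": -1}, {"tx": 0, "ty": 0, "tz": 0, "rx": 0, "ry": 0, "rz": 0, "gripper": -1}, {"tx": 0, "ty": 0, "tz": 0, "rx": 0, "ry": 0, "rz": 0, "gripper": -1}])

```text
clock: 6.45
eef_pos: [688.3, 45.1, 180.2]
tcp_rot: [3.141, 0.001, 3.116]
contact_force: [0.1, 0.1, -0.1]
opening: 0.328
```

```bash
python3 d.py 690 48 39 179
python3 - <<'E'
from h import *
(p,d),(q,e)=snap('top'),snap('scene')
cv2.imwrite('pics/c3.png',np.hstack([cv2.resize(p[150:260,260:420,::-1],(400,300)),cv2.resize(q[170:350,250:490,::-1],(400,300))]))
E
```

```text
[688.3  45.1 180.2] [3.141e+00 1.000e-03 3.116e+00] F [ 0.1  0.1 -0.1] op 0.328 t 6.45
cm tx -0.16 ty 0.29 tz 14.12 rz -0.5
```

View pics/c3.png

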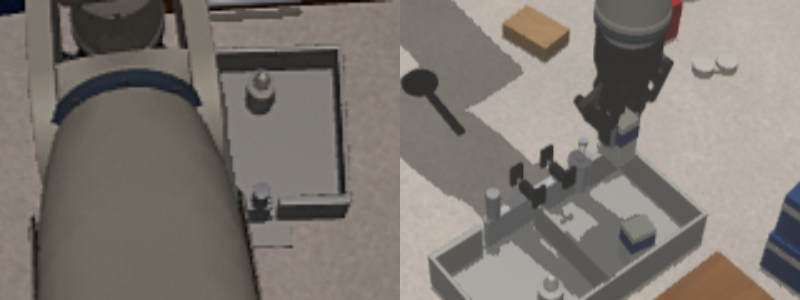

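Carton is held upright. The kept carton sits behind and left of it, and the compartment below is clear.

move_arm(increments=[{"tx": -0.16, "ty": 0.29, "tz": 2, "rx": 0, "ry": 0, "rz": 0, "gripper": -1}, {"tx": 0, "ty": 0, "tz": 3, "rx": 0, "ry": 0, "rz": 0, "gripper": -1}, {"tx": 0, "ty": 0, "tz": 3, "rx": 0, "ry": 0, "rz": 0, "gripper": -1}, {"tx": 0, "ty": 0, "tz": 2.5, "rx": 0, "ry": 0, "rz": 0, "gripper": -1}, {"tx": 0, "ty": 0, "tz": 1.5, "rx": 0, "ry": 0, "rz": 0, "gripper": -1}, {"tx": 0, "ty": 0, "tz": 1, "rx": 0, "ry": 0, "rz": 0, "gripper": -1}, {"tx": 0, "ty": 0, "tz": 0.5, "rx": 0, "ry": 0, "rz": 0, "gripper": -1}, {"tx": 0, "ty": 0, "tz": 0.3, "rx": 0, "ry": 0, "rz": 0, "gripper": -1}, {"tx": 0, "ty": 0, "tz": 0, "rx": 0, "ry": 0, "rz": 0, "gripper": -1}, {"tx": 0, "ty": 0, "tz": 0, "rx": 0, "ry": 0, "rz": 0, "gripper": -1}])

```text
clock: 7.55
eef_pos: [690.2, 48.8, 42.2]
tcp_rot: [3.141, 0.001, 3.117]
contact_force: [-0.4, -0.3, -0.5]
opening: 0.322
```

move_arm(increments=[{"tx": 0, "ty": 0, "tz": 0.2, "rx": 0, "ry": 0, "rz": 0, "gripper": -1}, {"tx": 0, "ty": 0, "tz": 0.15, "rx": 0, "ry": 0, "rz": 0, "gripper": -1}, {"tx": 0, "ty": 0, "tz": 0.1, "rx": 0, "ry": 0, "rz": 0, "gripper": -1}, {"tx": 0, "ty": 0, "tz": 0, "rx": 0, "ry": 0, "rz": 0, "gripper": -1}])

```text
clock: 7.95
eef_pos: [689.9, 48.7, 37.7]
tcp_rot: [3.142, 0.001, 3.117]
contact_force: [-1.0, -0.3, 6.7]
opening: 0.323
```

Contact (6.7 N). Release and rise.

move_arm(increments=[{"tx": 0, "ty": 0, "tz": 0, "rx": 0, "ry": 0, "rz": 0, "gripper": 0.3}, {"tx": 0, "ty": 0, "tz": 0, "rx": 0, "ry": 0, "rz": 0, "gripper": 0.3}, {"tx": 0, "ty": 0, "tz": 0, "rx": 0, "ry": 0, "rz": 0, "gripper": 0.3}, {"tx": 0, "ty": 0, "tz": -2, "rx": 0, "ry": 0, "rz": 0, "gripper": 0.3}, {"tx": 0, "ty": 0, "tz": -4, "rx": 0, "ry": 0, "rz": 0, "gripper": 0.3}, {"tx": 0, "ty": 0, "tz": -4, "rx": 0, "ry": 0, "rz": 0, "gripper": 0.3}, {"tx": 0, "ty": 0, "tz": -4, "rx": 0, "ry": 0, "rz": 0, "gripper": 0.3}, {"tx": 0, "ty": 0, "tz": -3, "rx": 0, "ry": 0, "rz": 0, "gripper": 0.3}, {"tx": 0, "ty": 0, "tz": 0, "rx": 0, "ry": 0, "rz": 0, "gripper": 0.3}])

```text
clock: 8.85
eef_pos: [692.3, 49.0, 212.2]
tcp_rot: [3.141, 0.008, 3.118]
contact_force: [0.3, -0.5, 0.1]
opening: 0.651
```

```bash
python3 d.py 438 -263 200 179
```

```text
[692.3  49.  212.2] [3.141 0.008 3.118] F [ 0.3 -0.5  0.1] op 0.651 t 8.85
cm tx 24.68 ty -31.80 tz 1.22 rz -0.4
```

move_arm(increments=[{"tx": 2.74, "ty": -3.53, "tz": 0, "rx": 0, "ry": 0, "rz": 0, "gripper": 0.4}, {"tx": 2.74, "ty": -3.53, "tz": 0, "rx": 0, "ry": 0, "rz": 0, "gripper": 0.4}, {"tx": 2.74, "ty": -3.53, "tz": 0, "rx": 0, "ry": 0, "rz": 0, "gripper": 0.4}, {"tx": 2.74, "ty": -3.53, "tz": 0, "rx": 0, "ry": 0, "rz": 0, "gripper": 0.4}, {"tx": 2.74, "ty": -3.53, "tz": 0, "rx": 0, "ry": 0, "rz": 0, "gripper": 0.4}, {"tx": 2.74, "ty": -3.53, "tz": 0, "rx": 0, "ry": 0, "rz": 0, "gripper": 0.4}, {"tx": 2.74, "ty": -3.53, "tz": 0, "rx": 0, "ry": 0, "rz": 0, "gripper": 0.4}, {"tx": 2.74, "ty": -3.53, "tz": 0, "rx": 0, "ry": 0, "rz": 0, "gripper": 0.4}, {"tx": 2.74, "ty": -3.53, "tz": 0, "rx": 0, "ry": 0, "rz": 0, "gripper": 0.4}, {"tx": 0, "ty": 0, "tz": 4, "rx": 0, "ry": 0, "rz": 0, "gripper": 0.4}, {"tx": 0, "ty": 0, "tz": 4, "rx": 0, "ry": 0, "rz": 0, "gripper": 0.4}, {"tx": 0, "ty": 0, "tz": 0, "rx": 0, "ry": 0, "rz": 0, "gripper": 0.4}])

```text
clock: 10.05
eef_pos: [431.7, -261.2, 122.3]
tcp_rot: [3.137, -0.008, 3.116]
contact_force: [-0.3, 0.7, 0.3]
opening: 0.699
```

```bash
python3 d.py 438 -263 18
python3 - <<'E'
from h import *
(p,d),(q,e)=snap('top'),snap('scene')
cv2.imwrite('pics/c4.png',np.hstack([cv2.resize(p[140:260,260:420,::-1],(400,300)),cv2.resize(q[230:350,120:280,::-1],(400,300))]))
for c,D in(('top',d),('scene',e)):
    P=cloud(c,D)
    for n,cc in(('carton',(691,48)),('kept',(748,48)),('bottle',(438,-263)),('hingething',(617,58))):
        k=P[(np.hypot(*(P[:,:2]-cc).T)<32)&(P[:,2]>66)&(P[:,2]<(76 if n=='bottle' else 130))]
        if len(k)>3: print(c,n,len(k),k.mean(0).round(1),k.min(0).round(),k.max(0).round())
E
```

```text
[ 431.7 -261.2  122.3] [ 3.137 -0.008  3.116] F [-0.3  0.7  0.3] op 0.699 t 10.05
cm tx -0.63 ty -0.16 tz 10.43 
top carton 134 [689.   50.5  77.9] [672.  37.  67.] [707.  65.  87.]
top kept 145 [747.7  36.5  77.2] [732.  19.  66.] [775.  57.  87.]
top hingething 163 [614.   58.7  72.4] [593.  29.  66.] [634.  90.  82.]
scene carton 230 [695.2  47.5  77.1] [674.  34.  67.] [712.  65.  83.]
scene kept 240 [753.4  33.6  77.3] [734.  17.  66.] [769.  55.  84.]
scene bottle 30 [ 441.1 -264.    71.4] [ 436. -270.   66.] [ 448. -257.   76.]
scene hingething 206 [617.7  60.3  73. ] [596.  29.  66.] [638.  89.  82.]
```

View pics/c4.png

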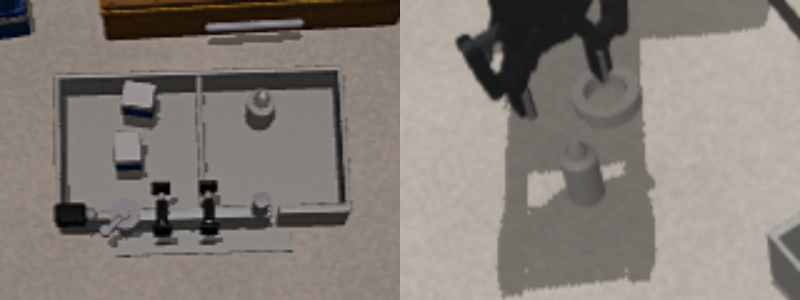

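The carton stands upright in the left compartment at top-crop (128,150). The bottle is under the gripper, with the tape clear.

move_arm(increments=[{"tx": -0.66, "ty": -0.16, "tz": 0, "rx": 0, "ry": 0, "rz": 0, "gripper": 0.4}, {"tx": 0, "ty": 0, "tz": 3.4, "rx": 0, "ry": 0, "rz": 0, "gripper": 0.4}, {"tx": 0, "ty": 0, "tz": 3.4, "rx": 0, "ry": 0, "rz": 0, "gripper": 0.4}, {"tx": 0, "ty": 0, "tz": 3.0, "rx": 0, "ry": 0, "rz": 0, "gripper": 0.4}, {"tx": 0, "ty": 0, "tz": 0, "rx": 0, "ry": 0, "rz": 0, "gripper": 0.4}, {"tx": 0, "ty": 0, "tz": 0, "rx": 0, "ry": 0, "rz": 0, "gripper": 0.4}])

```text
clock: 10.75
eef_pos: [443.3, -265.0, 30.1]
tcp_rot: [-3.141, 0.001, 3.118]
contact_force: [-0.7, -0.3, -0.2]
opening: 0.7
```

move_arm(increments=[{"tx": 0, "ty": 0, "tz": 0, "rx": 0, "ry": 0, "rz": 0, "gripper": -1}, {"tx": 0, "ty": 0, "tz": 0, "rx": 0, "ry": 0, "rz": 0, "gripper": -1}, {"tx": 0, "ty": 0, "tz": 0, "rx": 0, "ry": 0, "rz": 0, "gripper": -1}, {"tx": 0, "ty": 0, "tz": 0, "rx": 0, "ry": 0, "rz": 0, "gripper": -1}, {"tx": 0, "ty": 0, "tz": 0, "rx": 0, "ry": 0, "rz": 0, "gripper": -1}], squeeze=40)

```text
clock: 11.25
eef_pos: [443.4, -265.4, 30.9]
tcp_rot: [-3.14, 0.003, 3.117]
contact_force: [-0.9, 0.9, 10.3]
opening: 0.36
```

Settled TCP is 5 mm off in x and a bit high on the body, so I'll regrip lower.

move_arm(increments=[{"tx": 0, "ty": 0, "tz": 0, "rx": 0, "ry": 0, "rz": 0, "gripper": 0.4}, {"tx": 0, "ty": 0, "tz": 0, "rx": 0, "ry": 0, "rz": 0, "gripper": 0.4}, {"tx": 0, "ty": 0, "tz": 0, "rx": 0, "ry": 0, "rz": 0, "gripper": 0.4}, {"tx": 0.4, "ty": 0, "tz": 1.2, "rx": 0, "ry": 0, "rz": 0, "gripper": 0.4}, {"tx": 0, "ty": 0, "tz": 0, "rx": 0, "ry": 0, "rz": 0, "gripper": 0.4}, {"tx": 0, "ty": 0, "tz": 0, "rx": 0, "ry": 0, "rz": 0, "gripper": 0.4}, {"tx": 0, "ty": 0, "tz": 0, "rx": 0, "ry": 0, "rz": 0, "gripper": -1}, {"tx": 0, "ty": 0, "tz": 0, "rx": 0, "ry": 0, "rz": 0, "gripper": -1}, {"tx": 0, "ty": 0, "tz": 0, "rx": 0, "ry": 0, "rz": 0, "gripper": -1}, {"tx": 0, "ty": 0, "tz": 0, "rx": 0, "ry": 0, "rz": 0, "gripper": -1}, {"tx": 0, "ty": 0, "tz": 0, "rx": 0, "ry": 0, "rz": 0, "gripper": -1}], squeeze=40)

```text
clock: 12.35
eef_pos: [438.1, -264.6, 17.0]
tcp_rot: [-3.141, 0.0, 3.118]
contact_force: [-0.8, 0.7, 3.6]
opening: 0.365
```

move_arm(increments=[{"tx": 0, "ty": 0, "tz": -3, "rx": 0, "ry": 0, "rz": 0, "gripper": -1}, {"tx": 0, "ty": 0, "tz": -4.5, "rx": 0, "ry": 0, "rz": 0, "gripper": -1}, {"tx": 0, "ty": 0, "tz": -4.5, "rx": 0, "ry": 0, "rz": 0, "gripper": -1}, {"tx": 0, "ty": 0, "tz": -4.5, "rx": 0, "ry": 0, "rz": 0, "gripper": -1}, {"tx": 0, "ty": 0, "tz": -1.5, "rx": 0, "ry": 0, "rz": 0, "gripper": -1}, {"tx": 0, "ty": 0, "tz": 0, "rx": 0, "ry": 0, "rz": 0, "gripper": -1}, {"tx": 0, "ty": 0, "tz": 0, "rx": 0, "ry": 0, "rz": 0, "gripper": -1}])

```text
clock: 13.05
eef_pos: [437.6, -264.3, 196.1]
tcp_rot: [3.141, -0.0, 3.117]
contact_force: [-0.8, -0.3, -0.7]
opening: 0.365
```

```bash
python3 d.py 688 -109 195 179
```

```text
[ 437.6 -264.3  196.1] [ 3.141 -0.     3.117] F [-0.8 -0.3 -0.7] op 0.365 t 13.05
cm tx -24.66 ty 16.13 tz 0.11 rz -0.4
```

move_arm(increments=[{"tx": -3.1, "ty": 2.02, "tz": 0, "rx": 0, "ry": 0, "rz": 0, "gripper": -1}, {"tx": -3.1, "ty": 2.02, "tz": 0, "rx": 0, "ry": 0, "rz": 0, "gripper": -1}, {"tx": -3.1, "ty": 2.02, "tz": 0, "rx": 0, "ry": 0, "rz": 0, "gripper": -1}, {"tx": -3.1, "ty": 2.02, "tz": 0, "rx": 0, "ry": 0, "rz": 0, "gripper": -1}, {"tx": -3.1, "ty": 2.02, "tz": 0, "rx": 0, "ry": 0, "rz": 0, "gripper": -1}, {"tx": -3.1, "ty": 2.02, "tz": 0, "rx": 0, "ry": 0, "rz": 0, "gripper": -1}, {"tx": -3.1, "ty": 2.02, "tz": 0, "rx": 0, "ry": 0, "rz": 0, "gripper": -1}, {"tx": -3.0, "ty": 2.0, "tz": 0, "rx": 0, "ry": 0, "rz": 0, "gripper": -1}, {"tx": 0, "ty": 0, "tz": 0, "rx": 0, "ry": 0, "rz": 0, "gripper": -1}, {"tx": 0, "ty": 0, "tz": 0, "rx": 0, "ry": 0, "rz": 0, "gripper": -1}, {"tx": 0, "ty": 0, "tz": 0, "rx": 0, "ry": 0, "rz": 0, "gripper": -1}])

```text
clock: 14.15
eef_pos: [687.3, -109.4, 194.9]
tcp_rot: [3.141, -0.003, 3.117]
contact_force: [-1.0, -0.1, -0.2]
opening: 0.368
```

```bash
python3 d.py 688 -109 23 179
```

```text
[ 687.3 -109.4  194.9] [ 3.141e+00 -3.000e-03  3.117e+00] F [-1.  -0.1 -0.2] op 0.368 t 14.15
cm tx -0.07 ty 0.04 tz 17.19 rz -0.4
```

move_arm(increments=[{"tx": 0, "ty": 0, "tz": 2, "rx": 0, "ry": 0, "rz": 0, "gripper": -1}, {"tx": 0, "ty": 0, "tz": 4, "rx": 0, "ry": 0, "rz": 0, "gripper": -1}, {"tx": 0, "ty": 0, "tz": 4, "rx": 0, "ry": 0, "rz": 0, "gripper": -1}, {"tx": 0, "ty": 0, "tz": 3, "rx": 0, "ry": 0, "rz": 0, "gripper": -1}, {"tx": 0, "ty": 0, "tz": 1.8, "rx": 0, "ry": 0, "rz": 0, "gripper": -1}, {"tx": 0, "ty": 0, "tz": 1, "rx": 0, "ry": 0, "rz": 0, "gripper": -1}, {"tx": 0, "ty": 0, "tz": 0.6, "rx": 0, "ry": 0, "rz": 0, "gripper": -1}, {"tx": 0, "ty": 0, "tz": 0.3, "rx": 0, "ry": 0, "rz": 0, "gripper": -1}, {"tx": 0, "ty": 0, "tz": 0.2, "rx": 0, "ry": 0, "rz": 0, "gripper": -1}, {"tx": 0, "ty": 0, "tz": 0.2, "rx": 0, "ry": 0, "rz": 0, "gripper": -1}, {"tx": 0, "ty": 0, "tz": 0, "rx": 0, "ry": 0, "rz": 0, "gripper": -1}])

```text
clock: 15.25
eef_pos: [689.1, -109.1, 26.3]
tcp_rot: [-3.141, 0.001, 3.118]
contact_force: [0.2, 0.2, -0.5]
opening: 0.362
```

move_arm(increments=[{"tx": 0, "ty": 0, "tz": 0.15, "rx": 0, "ry": 0, "rz": 0, "gripper": -1}, {"tx": 0, "ty": 0, "tz": 0.15, "rx": 0, "ry": 0, "rz": 0, "gripper": -1}, {"tx": 0, "ty": 0, "tz": 0.1, "rx": 0, "ry": 0, "rz": 0, "gripper": -1}, {"tx": 0, "ty": 0, "tz": 0, "rx": 0, "ry": 0, "rz": 0, "gripper": -1}])

```text
clock: 15.65
eef_pos: [689.1, -109.2, 23.0]
tcp_rot: [-3.142, 0.0, 3.117]
contact_force: [-3.9, 0.0, 9.7]
opening: 0.36
```

move_arm(increments=[{"tx": 0, "ty": 0, "tz": 0, "rx": 0, "ry": 0, "rz": 0, "gripper": 0.3}, {"tx": 0, "ty": 0, "tz": 0, "rx": 0, "ry": 0, "rz": 0, "gripper": 0.3}, {"tx": 0, "ty": 0, "tz": 0, "rx": 0, "ry": 0, "rz": 0, "gripper": 0.3}, {"tx": 0, "ty": 0, "tz": -2, "rx": 0, "ry": 0, "rz": 0, "gripper": 0.3}, {"tx": 0, "ty": 0, "tz": -4.5, "rx": 0, "ry": 0, "rz": 0, "gripper": 0.3}, {"tx": 0, "ty": 0, "tz": -4.5, "rx": 0, "ry": 0, "rz": 0, "gripper": 0.3}, {"tx": 0, "ty": 0, "tz": -4.5, "rx": 0, "ry": 0, "rz": 0, "gripper": 0.3}, {"tx": 0, "ty": 0, "tz": -3, "rx": 0, "ry": 0, "rz": 0, "gripper": 0.3}])

```text
clock: 16.45
eef_pos: [689.8, -109.3, 210.4]
tcp_rot: [-3.141, 0.003, 3.118]
contact_force: [0.8, 0.6, 0.3]
opening: 0.645
```

move_arm(increments=[{"tx": 0, "ty": 0, "tz": 0, "rx": 0, "ry": 0, "rz": 8.15, "gripper": 1}, {"tx": 0, "ty": 0, "tz": 0, "rx": 0, "ry": 0, "rz": 8.15, "gripper": 1}, {"tx": 0, "ty": 0, "tz": 0, "rx": 0, "ry": 0, "rz": 8.15, "gripper": 1}, {"tx": 0, "ty": 0, "tz": 0, "rx": 0, "ry": 0, "rz": 8.15, "gripper": 1}, {"tx": 0, "ty": 0, "tz": 0, "rx": 0, "ry": 0, "rz": 8.15, "gripper": 1}, {"tx": 0, "ty": 0, "tz": 0, "rx": 0, "ry": 0, "rz": 8.15, "gripper": 1}, {"tx": 0, "ty": 0, "tz": 0, "rx": 0, "ry": 0, "rz": 8.15, "gripper": 1}, {"tx": 0, "ty": 0, "tz": 0, "rx": 0, "ry": 0, "rz": 8.15, "gripper": 1}, {"tx": 0, "ty": 0, "tz": 0, "rx": 0, "ry": 0, "rz": 8.15, "gripper": 1}, {"tx": 0, "ty": 0, "tz": 0, "rx": 0, "ry": 0, "rz": 8.15, "gripper": 1}, {"tx": 0, "ty": 0, "tz": 0, "rx": 0, "ry": 0, "rz": 8.15, "gripper": 1}])

```text
clock: 17.55
eef_pos: [688.7, -109.1, 206.5]
tcp_rot: [-3.141, -0.0, 1.547]
contact_force: [0.3, 1.4, 0.2]
opening: 1.001
```

```bash
python3 d.py 400 -32 210 88.9
```

```text
[ 688.7 -109.1  206.5] [-3.141 -0.     1.547] F [0.3 1.4 0.2] op 1.001 t 17.55
cm tx 7.02 ty -29.05 tz -0.35 rz -0.3
```

move_arm(increments=[{"tx": 1.87, "ty": -1.85, "tz": 0, "rx": 0, "ry": 0, "rz": 0, "gripper": 1}, {"tx": 1.87, "ty": -1.85, "tz": 0, "rx": 0, "ry": 0, "rz": 0, "gripper": 1}, {"tx": 1.87, "ty": -1.85, "tz": 0, "rx": 0, "ry": 0, "rz": 0, "gripper": 1}, {"tx": 1.87, "ty": -1.85, "tz": 0, "rx": 0, "ry": 0, "rz": -0.2, "gripper": 1}, {"tx": 0, "ty": 0, "tz": 4, "rx": 0, "ry": 0, "rz": 0, "gripper": 1}, {"tx": 0, "ty": 0, "tz": 3, "rx": 0, "ry": 0, "rz": 0, "gripper": 1}, {"tx": 0, "ty": 0, "tz": 0, "rx": 0, "ry": 0, "rz": 0, "gripper": 1}, {"tx": 0, "ty": 0, "tz": 0, "rx": 0, "ry": 0, "rz": 0, "gripper": 1}, {"tx": 0, "ty": 0, "tz": 0, "rx": 0, "ry": 0, "rz": 0, "gripper": 1}])

```text
clock: 18.45
eef_pos: [617.4, -33.2, 138.4]
tcp_rot: [3.139, 0.0, 1.556]
contact_force: [-0.3, 0.3, 0.4]
opening: 1.003
```

```bash
python3 d.py 616.5 -32.5 68 88.9
python3 - <<'E'
from h import *
(p,d),(q,e)=snap('top'),snap('scene')
cv2.imwrite('pics/c5.png',np.hstack([cv2.resize(p[140:260,260:420,::-1],(400,300)),cv2.resize(q[200:365,240:460,::-1],(400,300))]))
P=cloud('scene',e)
for n,cc in(('bottle',(689,-109)),('kept',(748,-105))):
    k=P[(np.hypot(*(P[:,:2]-cc).T)<25)&(P[:,2]>66)&(P[:,2]<90)]
    print(n,len(k),k.mean(0).round(1),k.max(0).round())
E
```

```text
[617.4 -33.2 138.4] [3.139 0.    1.556] F [-0.3  0.3  0.4] op 1.003 t 18.45
cm tx 0.07 ty -0.09 tz 7.04 rz 0.3
bottle 62 [ 691.8 -109.6   74.1] [ 699. -101.   83.]
kept 67 [ 744.1 -102.2   74.4] [752. -94.  84.]
```

View pics/c5.png

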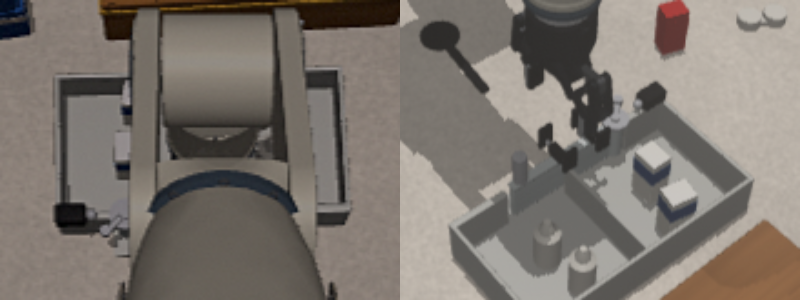

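Bottle and carton both stand in their compartments. In the scene crop the gripper hovers over catch A, which I confirmed by coordinates. Descending.

move_arm(increments=[{"tx": 0.05, "ty": -0.05, "tz": 2.5, "rx": 0, "ry": 0, "rz": 0, "gripper": 1}, {"tx": 0, "ty": 0, "tz": 2.5, "rx": 0, "ry": 0, "rz": 0, "gripper": 1}, {"tx": 0, "ty": 0, "tz": 2, "rx": 0, "ry": 0, "rz": 0, "gripper": 1}, {"tx": 0, "ty": 0, "tz": 0, "rx": 0, "ry": 0, "rz": 0, "gripper": 1}, {"tx": 0, "ty": 0, "tz": 0, "rx": 0, "ry": 0, "rz": 0, "gripper": 1}])

```text
clock: 19.05
eef_pos: [616.3, -32.6, 67.7]
tcp_rot: [3.141, 0.0, 1.556]
contact_force: [0.9, -0.2, -0.5]
opening: 0.999
```

move_arm(increments=[{"tx": 0, "ty": 0, "tz": 0, "rx": 0, "ry": 0, "rz": 0, "gripper": -1}, {"tx": 0, "ty": 0, "tz": 0, "rx": 0, "ry": 0, "rz": 0, "gripper": -1}, {"tx": 0, "ty": 0, "tz": 0, "rx": 0, "ry": 0, "rz": 0, "gripper": -1}, {"tx": 0, "ty": 0, "tz": 0, "rx": 0, "ry": 0, "rz": 0, "gripper": -1}, {"tx": 0, "ty": 0, "tz": 0, "rx": 0, "ry": 0, "rz": 0, "gripper": -1}, {"tx": 0, "ty": 0, "tz": 0, "rx": 0, "ry": 0, "rz": 0, "gripper": -1}, {"tx": 0, "ty": 0, "tz": 0, "rx": 0, "ry": 0, "rz": 0, "gripper": -1}, {"tx": 0, "ty": 0, "tz": 0, "rx": 0, "ry": 0, "rz": 0, "gripper": -1}], squeeze=50)

```text
clock: 19.85
eef_pos: [616.5, -32.5, 68.6]
tcp_rot: [3.14, 0.0, 1.556]
contact_force: [-3.0, -0.8, 11.1]
opening: 0.353
```

move_arm(increments=[{"tx": 0, "ty": 0, "tz": 0, "rx": 0, "ry": 0, "rz": 0, "gripper": -1}, {"tx": 0, "ty": 0, "tz": 0, "rx": 0, "ry": 0, "rz": 0, "gripper": -1}, {"tx": 0, "ty": 0, "tz": 0, "rx": 0, "ry": 0, "rz": 0, "gripper": -1}], squeeze=80)

```text
clock: 20.15
eef_pos: [616.6, -32.5, 68.9]
tcp_rot: [3.14, -0.0, 1.556]
contact_force: [-3.1, -0.1, 15.2]
opening: 0.345
```

move_arm(increments=[{"tx": 0, "ty": 0, "tz": 0, "rx": 0, "ry": 0, "rz": 0, "gripper": 1}, {"tx": 0, "ty": 0, "tz": 0, "rx": 0, "ry": 0, "rz": 0, "gripper": 1}, {"tx": 0, "ty": 0, "tz": 0, "rx": 0, "ry": 0, "rz": 0, "gripper": 1}, {"tx": 0, "ty": 0, "tz": 0, "rx": 0, "ry": 0, "rz": 0, "gripper": 1}, {"tx": 0, "ty": 0, "tz": -3, "rx": 0, "ry": 0, "rz": 0, "gripper": 1}, {"tx": 0, "ty": 0, "tz": -4, "rx": 0, "ry": 0, "rz": 0, "gripper": 1}, {"tx": 2.5, "ty": 0, "tz": 0, "rx": 0, "ry": 0, "rz": 0, "gripper": 1}, {"tx": 2.5, "ty": 0.05, "tz": 0, "rx": 0, "ry": 0, "rz": 0, "gripper": 1}, {"tx": 0, "ty": 0, "tz": 0, "rx": 0, "ry": 0, "rz": 0, "gripper": 1}, {"tx": 0, "ty": 0, "tz": 0, "rx": 0, "ry": 0, "rz": 0, "gripper": 1}])

```text
clock: 21.15
eef_pos: [616.8, 17.7, 136.6]
tcp_rot: [-3.141, 0.0, 1.558]
contact_force: [-1.1, -0.6, 0.8]
opening: 1.002
```

```bash
python3 d.py 617 17.5 68 88.9
python3 - <<'E'
from h import *
(q,e)=snap('scene')
P=cloud('scene',e)
k=P[(abs(P[:,1]+34)<14)&(P[:,0]>585)&(P[:,0]<655)&(P[:,2]>92)&(P[:,2]<106)]
print('cata',len(k),k.min(0).round() if len(k) else '',k.max(0).round() if len(k) else '')
E
```

```text
[616.8  17.7 136.6] [-3.141  0.     1.558] F [-1.1 -0.6  0.8] op 1.002 t 21.15
cm tx -0.02 ty 0.02 tz 6.86 rz 0.3
cata 80 [599. -45.  92.] [635. -21. 106.]
```

move_arm(increments=[{"tx": 0, "ty": 0, "tz": 2.5, "rx": 0, "ry": 0, "rz": 0, "gripper": 1}, {"tx": 0, "ty": 0, "tz": 2.5, "rx": 0, "ry": 0, "rz": 0, "gripper": 1}, {"tx": 0, "ty": 0, "tz": 1.85, "rx": 0, "ry": 0, "rz": 0, "gripper": 1}, {"tx": 0, "ty": 0, "tz": 0, "rx": 0, "ry": 0, "rz": 0, "gripper": 1}, {"tx": 0, "ty": 0, "tz": 0, "rx": 0, "ry": 0, "rz": 0, "gripper": 1}])

```text
clock: 21.7
eef_pos: [616.9, 16.8, 68.2]
tcp_rot: [-3.141, 0.0, 1.556]
contact_force: [-0.6, -0.0, -0.2]
opening: 0.997
```

move_arm(increments=[{"tx": 0, "ty": 0, "tz": 0, "rx": 0, "ry": 0, "rz": 0, "gripper": -1}, {"tx": 0, "ty": 0, "tz": 0, "rx": 0, "ry": 0, "rz": 0, "gripper": -1}, {"tx": 0, "ty": 0, "tz": 0, "rx": 0, "ry": 0, "rz": 0, "gripper": -1}, {"tx": 0, "ty": 0, "tz": 0, "rx": 0, "ry": 0, "rz": 0, "gripper": -1}, {"tx": 0, "ty": 0, "tz": 0, "rx": 0, "ry": 0, "rz": 0, "gripper": -1}, {"tx": 0, "ty": 0, "tz": 0, "rx": 0, "ry": 0, "rz": 0, "gripper": -1}, {"tx": 0, "ty": 0, "tz": 0, "rx": 0, "ry": 0, "rz": 0, "gripper": -1}, {"tx": 0, "ty": 0, "tz": 0, "rx": 0, "ry": 0, "rz": 0, "gripper": -1}, {"tx": 0, "ty": 0, "tz": 0, "rx": 0, "ry": 0, "rz": 0, "gripper": -1}, {"tx": 0, "ty": 0, "tz": 0, "rx": 0, "ry": 0, "rz": 0, "gripper": -1}], squeeze=80)

```text
clock: 22.7
eef_pos: [617.6, 17.5, 70.4]
tcp_rot: [3.14, -0.0, 1.556]
contact_force: [-5.2, -0.0, 15.5]
opening: 0.342
```

move_arm(increments=[{"tx": 0, "ty": 0, "tz": 0, "rx": 0, "ry": 0, "rz": 0, "gripper": 1}, {"tx": 0, "ty": 0, "tz": 0, "rx": 0, "ry": 0, "rz": 0, "gripper": 1}, {"tx": 0, "ty": 0, "tz": 0, "rx": 0, "ry": 0, "rz": 0, "gripper": 1}, {"tx": 0, "ty": 0, "tz": 0, "rx": 0, "ry": 0, "rz": 0, "gripper": 1}, {"tx": 0, "ty": 0, "tz": -4, "rx": 0, "ry": 0, "rz": 0, "gripper": 1}, {"tx": 0, "ty": 0, "tz": -4.5, "rx": 0, "ry": 0, "rz": 0, "gripper": 1}, {"tx": -3.5, "ty": 0, "tz": 0, "rx": 0, "ry": 0, "rz": 0, "gripper": 0.2}, {"tx": -3.5, "ty": -0.1, "tz": 0, "rx": 0, "ry": 0, "rz": 0, "gripper": 0.2}, {"tx": -3.5, "ty": 0, "tz": 0, "rx": 0, "ry": 0, "rz": 0, "gripper": 0.2}, {"tx": 0, "ty": 0, "tz": 0, "rx": 0, "ry": 0, "rz": 0, "gripper": 0.2}, {"tx": 0, "ty": 0, "tz": 0, "rx": 0, "ry": 0, "rz": 0, "gripper": 0.2}])

```text
clock: 23.8
eef_pos: [614.2, -88.0, 153.1]
tcp_rot: [-3.141, -0.0, 1.554]
contact_force: [0.0, -0.3, -0.1]
opening: 0.6
```

```bash
python3 d.py 615.5 -88 72 88.9
python3 - <<'E'
from h import *
(q,e)=snap('scene')
P=cloud('scene',e)
for y in(-34,16):
    k=P[(abs(P[:,1]-y)<14)&(P[:,0]>585)&(P[:,0]<655)&(P[:,2]>92)&(P[:,2]<106)]
    print(y,len(k),k.min(0).round() if len(k) else '',k.max(0).round() if len(k) else '')
k=P[(np.hypot(P[:,0]-617,P[:,1]+89)<15)&(P[:,2]>104)&(P[:,2]<114)];print(len(k),k.mean(0) if len(k) else '')
cv2.imwrite('pics/c6.png',cv2.resize(q[200:320,260:420,::-1],(640,480)))
E
```

```text
[614.2 -88.  153.1] [-3.141 -0.     1.554] F [ 0.  -0.3 -0.1] op 0.6 t 23.8
cm tx 0.00 ty 0.13 tz 8.11 rz 0.2
-34 69 [603. -44.  92.] [635. -22. 104.]
16 72 [603.   6.  92.] [637.  26. 105.]
57 [617.56577936 -89.30314342 109.86693633]
```

View pics/c6.png

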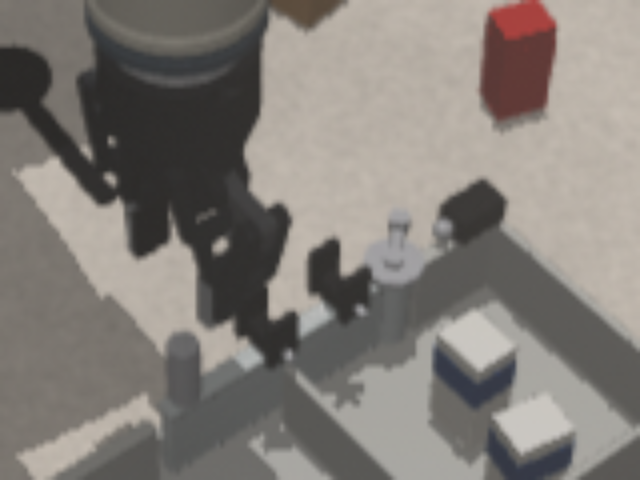

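Both catches are squeezed in (span about 33 mm). The post is at (183,370) in the crop, directly below the jaws. Gripping it now.

move_arm(increments=[{"tx": 0, "ty": 0.13, "tz": 3, "rx": 0, "ry": 0, "rz": 0, "gripper": 0.2}, {"tx": 0, "ty": 0, "tz": 3, "rx": 0, "ry": 0, "rz": 0, "gripper": 0.2}, {"tx": 0, "ty": 0, "tz": 1.8, "rx": 0, "ry": 0, "rz": 0, "gripper": 0.2}, {"tx": 0, "ty": 0, "tz": 0, "rx": 0, "ry": 0, "rz": 0, "gripper": 0.2}, {"tx": 0, "ty": 0, "tz": 0, "rx": 0, "ry": 0, "rz": 0, "gripper": 0.2}])

```text
clock: 24.35
eef_pos: [615.8, -86.5, 75.4]
tcp_rot: [-3.141, -0.0, 1.557]
contact_force: [-0.9, -0.4, -0.6]
opening: 0.603
```

move_arm(increments=[{"tx": 0, "ty": 0, "tz": 0, "rx": 0, "ry": 0, "rz": 0, "gripper": -1}, {"tx": 0, "ty": 0, "tz": 0, "rx": 0, "ry": 0, "rz": 0, "gripper": -1}, {"tx": 0, "ty": 0, "tz": 0, "rx": 0, "ry": 0, "rz": 0, "gripper": -1}, {"tx": 0, "ty": 0, "tz": 0, "rx": 0, "ry": 0, "rz": 0, "gripper": -1}, {"tx": 0, "ty": 0, "tz": 0, "rx": 0, "ry": 0, "rz": 0, "gripper": -1}, {"tx": 0, "ty": 0, "tz": 0, "rx": 0, "ry": 0, "rz": 0, "gripper": -1}], squeeze=60)

```text
clock: 24.95
eef_pos: [615.6, -87.4, 76.7]
tcp_rot: [3.141, -0.0, 1.556]
contact_force: [-3.3, 1.6, 7.8]
opening: 0.197
```

```bash
python3 d.py 615.5 -88 72 88.9
python3 - <<'E'
import numpy as np
# constant twist rows: 18 rows of 5 deg: chord in tool frame; tool x~ along gate towards hinge, tool y ~ away from robot
L=145
for n in(15,18): 
    a=np.radians(90/n);print(n,90/n,'tx %.3f ty %.3f'%(L*(1-np.cos(a))/10,-L*np.sin(a)/10))
E
```

```text
[615.6 -87.4  76.7] [ 3.141 -0.     1.556] F [-3.3  1.6  7.8] op 0.197 t 24.95
cm tx -0.06 ty -0.01 tz 0.47 rz 0.3
15 6.0 tx 0.079 ty -1.516
18 5.0 tx 0.055 ty -1.264
```

move_arm(increments=[{"tx": 0.03, "ty": -0.63, "tz": 0, "rx": 0, "ry": 0, "rz": 2.5, "gripper": -1}, {"tx": 0.03, "ty": -0.63, "tz": 0, "rx": 0, "ry": 0, "rz": 2.5, "gripper": -1}, {"tx": 0.055, "ty": -1.26, "tz": 0, "rx": 0, "ry": 0, "rz": 5, "gripper": -1}, {"tx": 0.055, "ty": -1.26, "tz": 0, "rx": 0, "ry": 0, "rz": 5, "gripper": -1}, {"tx": 0.055, "ty": -1.26, "tz": 0, "rx": 0, "ry": 0, "rz": 5, "gripper": -1}, {"tx": 0, "ty": 0, "tz": 0, "rx": 0, "ry": 0, "rz": 0, "gripper": -1}, {"tx": 0, "ty": 0, "tz": 0, "rx": 0, "ry": 0, "rz": 0, "gripper": -1}])

```text
clock: 25.65
eef_pos: [567.6, -78.1, 76.7]
tcp_rot: [3.139, -0.0, 1.208]
contact_force: [0.8, -1.8, 7.4]
opening: 0.194
```

```bash
cat > g.py <<'E'
from h import *
s=r.sense();p=s['eef_pos'];h=np.array([616.5,57.5]);v=p[:2]-h
print(p.round(1),'yaw',np.degrees(s['tcp_rot'][2]).round(1),'F',s['contact_force'].round(1),'R',np.hypot(*v).round(1),'gate deg',np.degrees(np.arctan2(-v[0],-v[1])).round(1),'op',s['opening'].round(3))
E
python3 g.py
```

```text
Traceback (most recent call last):
  File "g.py", line 3, in <module>
    print(p.round(1),'yaw',np.degrees(s['tcp_rot'][2]).round(1),'F',s['contact_force'].round(1),'R',np.hypot(*v).round(1),'gate deg',np.degrees(np.arctan2(-v[0],-v[1])).round(1),'op',s['opening'].round(3))
                                                                                                                                                                                       ^^^^^^^^^^^^^^^^^^
AttributeError: 'float' object has no attribute 'round'
```

The gate is moving (about 20°, low force). Continuing.

move_arm(increments=[{"tx": 0.055, "ty": -1.26, "tz": 0, "rx": 0, "ry": 0, "rz": 5, "gripper": -1}, {"tx": 0.055, "ty": -1.26, "tz": 0, "rx": 0, "ry": 0, "rz": 5, "gripper": -1}, {"tx": 0.055, "ty": -1.26, "tz": 0, "rx": 0, "ry": 0, "rz": 5, "gripper": -1}, {"tx": 0.055, "ty": -1.26, "tz": 0, "rx": 0, "ry": 0, "rz": 5, "gripper": -1}, {"tx": 0.055, "ty": -1.26, "tz": 0, "rx": 0, "ry": 0, "rz": 5, "gripper": -1}, {"tx": 0.055, "ty": -1.26, "tz": 0, "rx": 0, "ry": 0, "rz": 5, "gripper": -1}, {"tx": 0.055, "ty": -1.26, "tz": 0, "rx": 0, "ry": 0, "rz": 5, "gripper": -1}, {"tx": 0, "ty": 0, "tz": 0, "rx": 0, "ry": 0, "rz": 0, "gripper": -1}, {"tx": 0, "ty": 0, "tz": 0, "rx": 0, "ry": 0, "rz": 0, "gripper": -1}])

```text
clock: 26.55
eef_pos: [499.4, -23.5, 76.6]
tcp_rot: [3.14, -0.002, 0.597]
contact_force: [-0.4, 1.3, 11.6]
opening: 0.195
```

```bash
sed -i "s/s\['opening'\].round(3)/round(s['opening'],3)/" g.py; python3 g.py
```

```text
[499.4 -23.5  76.6] yaw 34.2 F [-0.4  1.3 11.6] R 142.3 gate deg 55.3 op 0.195
```

move_arm(increments=[{"tx": 0.04, "ty": -1.26, "tz": 0, "rx": 0, "ry": 0, "rz": 5, "gripper": -1}, {"tx": 0.04, "ty": -1.26, "tz": 0, "rx": 0, "ry": 0, "rz": 5, "gripper": -1}, {"tx": 0.04, "ty": -1.26, "tz": 0, "rx": 0, "ry": 0, "rz": 5, "gripper": -1}, {"tx": 0.04, "ty": -1.26, "tz": 0, "rx": 0, "ry": 0, "rz": 5, "gripper": -1}, {"tx": 0.04, "ty": -1.26, "tz": 0, "rx": 0, "ry": 0, "rz": 5, "gripper": -1}, {"tx": 0.04, "ty": -1.26, "tz": 0, "rx": 0, "ry": 0, "rz": 5, "gripper": -1}, {"tx": 0.04, "ty": -1.26, "tz": 0, "rx": 0, "ry": 0, "rz": 5, "gripper": -1}, {"tx": 0, "ty": 0, "tz": 0, "rx": 0, "ry": 0, "rz": 0, "gripper": -1}, {"tx": 0, "ty": 0, "tz": 0, "rx": 0, "ry": 0, "rz": 0, "gripper": -1}])

```text
clock: 27.45
eef_pos: [475.7, 59.3, 76.7]
tcp_rot: [3.142, -0.006, -0.013]
contact_force: [5.4, -4.5, 5.7]
opening: 0.195
```

```bash
python3 g.py
python3 - <<'E'
from h import *
(p,d),(q,e)=snap('top'),snap('scene')
cv2.imwrite('pics/c7.png',np.hstack([cv2.resize(p[150:390,180:500,::-1],(400,300)),cv2.resize(q[150:390,180:500,::-1],(400,300))]))
E
```

```text
[475.7  59.3  76.7] yaw -0.7 F [ 5.4 -4.5  5.7] R 140.8 gate deg 90.8 op 0.195
```

View pics/c7.png

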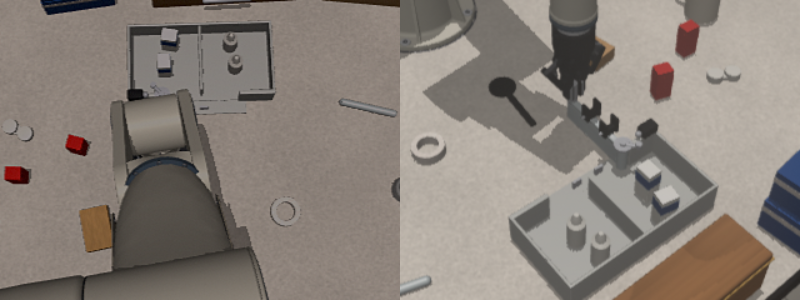

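move_arm(increments=[{"tx": 0, "ty": 0, "tz": 0, "rx": 0, "ry": 0, "rz": 0, "gripper": -1}, {"tx": 0, "ty": 0, "tz": 0, "rx": 0, "ry": 0, "rz": 0, "gripper": -1}, {"tx": 0, "ty": 0, "tz": 0, "rx": 0, "ry": 0, "rz": 0, "gripper": -1}, {"tx": 0, "ty": 0, "tz": 0, "rx": 0, "ry": 0, "rz": 0, "gripper": -1}, {"tx": 0, "ty": 0, "tz": 0, "rx": 0, "ry": 0, "rz": 0, "gripper": -1}])

```text
clock: 28.05
eef_pos: [475.7, 58.9, 76.7]
tcp_rot: [3.141, -0.006, -0.013]
contact_force: [6.1, -4.5, 4.9]
opening: 0.185
```

```bash
python3 g.py; python3 -c "
from rig import r
print(r.sign_off())"
```

```text
[475.7  58.9  76.7] yaw -0.8 F [ 6.1 -4.5  4.9] R 140.8 gate deg 90.6 op 0.185
the job is handed in; nothing more can be done
None
```

I've handed the job in at about 28 s. The carton stands upright in the left (+y) compartment with the kept carton, and the bottle upright in the right (-y) compartment with the kept bottle. I then squeezed catch A (next to the post) home, then catch B (next to the hinge), gripped the post and swung the gate open, and I'm still holding it.

- **Items:** the last picture shows both pairs standing in their compartments. The two red cartons and the other table items in view look undisturbed.
- **Catches:** depth showed both spans at about 32–34 mm, against 32 mm when home. The gripper read about 29 mm while squeezing; it also read low on the carton and bottle.
- **Gate:** at about 91° by the gripper's position, steady over a half-second hold, with 4–6 N per axis on the tool.
- **One disagreement:** the post's distance from the hinge came out at 141 mm instead of 145 mm. That may be error in my hinge estimate or the post sitting a few millimetres off-centre in the jaws. The grip held.

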